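Squeegee ready for the pull

TASK

Draw the red-handled squeegee straight up out of its slot in the wooden rack and bring it to the start of a print stroke: held still about 5 cm above the plain purple band at the far end of the screen, centred on the band, its blade level and parallel to that end of the frame, and its handle leaning about 45 degrees back towards the robot. Finish while still holding it there in the air; let nothing touch the screen, and leave the spare squeegee and the other things on the table where they are.

Things in the scene. Friction and masses are not known exactly. Their poses are not given: they have to be found in the camera images.
- squeegee: squeegee to use, about 0.28 kg: red handle 28 thick (x) x 160 long (y) x 92 high, above an amber blade 9 thick; 130 high in all (z). Origin: middle of the blade's lower edge; z runs up to the handle top, y along the blade. Both faces alike. Starts upright, blade down, in one of the rack's slots; its top 80 stand above the rack, to be pinched across the thickness
- squeegee_top (a point): middle of the top face of the red handle, 130 above the blade's lower edge
- rack: fixed plywood rack 215 (x) x 200 (y) x 62 high, origin at the centre of its underside. Two slots, each 33 x 172, open at the top, run along its y, centred at x = -50 and +50 (100 apart); slot floors at height 12. One holds the red squeegee, the other the spare (either way round)
- screen: fixed screen: aluminium frame 360 (x) x 300 (y), bars 30 wide, 30 high; origin centre of underside; x points to the far end, away from the robot, z up. Purple mesh inside, 300 x 240, top at height 8, with a pale image 150 x 170 centred 45 towards the robot from the middle; two dark clamps, up to 68 high, hold the far bar from outside at y = -80 and +80
- band (a point): centre of the plain purple band at the far end of the screen, on the mesh's top: 90 along the screen's x from the screen's origin, 8 above the table; axes as the screen's
- spare: bystander: the spare squeegee, same size and origin as the other, natural wood handle with green blade, in the rack's other slot
- blue_tub: bystander: white ink tub with blue lid, 92 across, 95 high, origin under its centre
- teal_tub: bystander: teal ink tub with white lid, 78 across, 80 high, origin under its centre
- red_bottle: bystander: dark red ink bottle with black cap, 68 across, 160 high, origin under its centre
- tape: bystander: yellow roll of tape lying flat, 100 across, 25 high, origin under its centre
- block: bystander: wooden block 100 x 45 x 30, origin under its centre
There are look-alikes about, which are no part of the job. Several things have the shape of the squeegee; the one meant has the colours described above.

How it is judged:
On the way:
1. the red squeegee is drawn up out of the rack, still upright, gripped by the fingers, its blade clear of the rack's top (z of squeegee in the frame of rack above 0.066 m and angle between squeegee's own z axis and vertical below 0.45 rad and contact force between squeegee and the fingers above 3 N), for 0.1 s.
At the end, for the whole second after the job is handed in: the fingers hold the red squeegee still, off the screen; mid blade edge within 35 mm of the band's centre along and across, 20 to 90 mm above the mesh; leaning 32 to 58 degrees, handle top towards the robot; blade within 11 degrees of parallel to the far end (x of squeegee in the frame of band between -0.035 and 0.035 m and y of squeegee in the frame of band between -0.035 and 0.035 m and z of squeegee in the frame of band between 0.02 and 0.09 m and angle between squeegee's own z axis and vertical between 0.56 and 1.01 rad and x of squeegee_top in the frame of band below -0.02 m and angle between the y axis of squeegee and the y axis of screen, either way round below 0.2 rad and contact force between squeegee and the fingers above 3 N and contact force between squeegee and screen below 0.2 N and linear speed of squeegee below 0.03 m/s and angular speed of squeegee below 0.15 rad/s); the arm keeps its last pose, push and grip.
It fails at once if something touches the screen (contact force between screen and anything else above 1.5 N).
It fails at once if the spare squeegee is moved more than 20 mm (distance of spare from where it was at the start of the episode above 0.02 m).
It fails at once if another thing on the table is moved more than 20 mm (distance of any of blue_tub, teal_tub, red_bottle, tape, block from where it was at the start of the episode above 0.02 m).
It also fails if it takes over 35 s, if anything falls off the work surface, if the arm or the gripper's body presses on something with over 40 N, if the wrist force passes 120 N, or if a joint passes its speed limit or range.

ROBOT

A 7-joint arm with a two-finger parallel gripper is mounted at the origin on the work surface. World frame = base frame: x ahead of the robot, y to its left, z up, the work surface at z = 0. Lengths are in m, angles in rad, forces in N, time in s.
With the tool pointing down it reaches from about 0.35 to 0.9 m from the base axis. Payload 8.1 kg.
Tool frame: the origin (TCP) lies midway between the tips of the shut fingers; the grasp point (between the pads) lies 19 mm behind it; z points along the fingers, y is the line along which they close (so a half turn about z gives the same grasp; the last joint's range is limited). The gripper opens to 85 mm and grips with 20 to 120 N. Pads are 22 mm wide; open, the fingers measure 114 mm over their backs; the gripper's body (76 mm by 85 mm) begins 54 mm behind the grasp point. The pads swing forward as they close: fully open they stand 13 mm farther back than shut.
Start: joints at [-1.285, 0.434, 0.025, 1.573, -0.012, 1.134, -0.075], TCP at [0.237, 0.578, 0.231] pointing down, gripper open.
Joint ranges: [-2.62, 2.62], [-0.44, 2.09], [-1.27, 1.32], [0.08, 2.57], [-1.32, 4.46], [0.12, 2], [-2.74, 2.74]. Speed limits (rad/s): [2.22, 2.22, 3.01, 3.01, 3.14, 3.14, 3.14].

INTERFACE

Orientations are given as a unit quaternion [x, y, z, w].
In Python, from workcell import sense, grab_frame, sign_off gives the robot as it stands. The module is installed in compiled form; this text tells all that it offers.
- The arm moves only by the tool handwheel, called as a command line: name --argument value ..., lists and objects as JSON in quotes. Schema: {"type":"object","properties":{"plan":{"type":"array","items":{"type":"object","properties":{"trans":{"type":"array","items":{"type":"number"},"minItems":3,"maxItems":3},"rot":{"type":"array","items":{"type":"number"},"minItems":3,"maxItems":3}},"additionalProperties":false},"minItems":1,"maxItems":12},"aperture":{"type":"number"},"only":{"type":"string"},"quiet":{"type":"boolean"},"lines":{"type":"string"}},"required":["plan"],"additionalProperties":false}. plan is a list of rows, 1 to 12 of them, each an object with the fields trans (a list: dx, dy, dz in shares of the most that a row can go, 1 being 62.5 mm), rot (a list: a rotation vector rx, ry, rz in a scale on which 1.0 is 2 rad); a field left out counts as zero; each row shifts and turns the commanded pose from where the row before left it, along the tool's axes as they then stand; what a row does not reach is not made up. A row lasts 1/8 s, in which the tool goes at most 0.0625 m and 0.188 rad, less where a joint would pass 70% of its speed; a pose out of reach is approached as far as the arm can. aperture is the finger opening in m, set as the call begins (left out keeps the last). The fingers move at their own pace and stop on an object; the grip force is fixed at half the most. Time passes only in rows, so rows that do not move let the fingers close. The tool returns the time, the measured TCP pose, the force, the opening and the grip force at its end. only (a regular expression) keeps the lines of the reply that match it, lines (a string "A,B") keeps lines A to B, and quiet returns only ok. A shift or turn number past 1, either way, is cut back to 1. Input that does not fit is refused with a message, and nothing moves.
- sense(): the state, without advancing time (a new reading comes with each control period).
- grab_frame(name): name is "scene" or "top"; returns a dict with "img" (480x640x3 uint8, blue, green, red), "fx", "fy", "cx", "cy" (pixels), "origin" and "rotation" of the camera in the world. Camera axes: x right, y down, z forward; pixel columns grow to the right and rows downward; lengths in m; the calibration is good to about 2 mm. A picture is of the moment at which its call begins. There is no depth.
- sign_off(): hands the job in; it is judged then, once.
The state is a dict: "time_s": time; "joint_pos": joint angles; "joint_vel": joint speeds; "effort": joint torques, N m; "eef_pos": TCP position; "ee_rot": TCP orientation; "contact_force": force on the tool from outside, world axes, zero at the start; "torque": the same for the moment, N m; "grip_width": finger opening in m; "grasp_force": force on a finger pad.
Only numpy, scipy, OpenCV 4.12 (cv2) and the standard library are available. Lean on these libraries where they do the work, as an engineer would, in place of code of your own. Each camera call takes 0.05 s, during which the arm holds its last target. There are 200 camera calls.

## Working session

There is one attempt and no reset: what is moved stays moved. The work goes in short steps, Python scripts to look and compute and a tool call to move; the robot and the scene stay as the last step left them, time stands still between calls to the robot, and variables do not carry over. Pictures are saved under pics/ and viewed, at most 10 in all, crops included, and the job is handed in when it is done.

```bash
mkdir -p pics
```

Run:
```python
from workcell import *
import cv2,pickle
s=sense();print(s)
for n in("scene","top"):
    f=grab_frame(n);cv2.imwrite(f"pics/{n}0.png",f["img"]);pickle.dump(f,open(f"{n}0.pkl","wb"))
    print(n,f["fx"],f["fy"],f["cx"],f["cy"],f["origin"],f["rotation"])
```

```text
{'time_s': 0.0, 'joint_pos': array([-1.28458714,  0.43521486,  0.02498677,  1.57413252, -0.01161569,
        1.13398932, -0.07512841]), 'joint_vel': array([ 0.0012237 , -0.00046233,  0.00010134,  0.00112884, -0.00070134,
        0.00070911, -0.00026149]), 'effort': array([-4.41471948e-04, -6.70478511e+01,  1.02430757e+00, -3.16213381e+01,
        1.53580180e-02,  1.23700371e-02,  1.39273502e-05]), 'eef_pos': array([0.23678811, 0.5778451 , 0.23051747]), 'ee_rot': array([ 1.93240085e-01,  9.81151176e-01, -7.94639017e-04, -8.69709018e-05]), 'contact_force': array([-0.00892913,  0.3387656 , -0.14674089]), 'torque': array([0.00764715, 0.0208301 , 0.0364453 ]), 'grasp_force': 0.0, 'grip_width': 0.0855269622601116}
scene 587.7441033060237 587.7441033060237 317.54991193475365 236.54792910285974 [ 1.26851315 -0.95296472  0.83516818] [ 0.82302311  0.28700482 -0.15596839 -0.46468813]
top 577.0537325357204 577.0537325357204 332.42201416198736 245.00063636622292 [0.44411852 0.00361701 1.78902352] [-0.70410858  0.70939378 -0.02209921  0.02243227]
```

View pics/scene0.png

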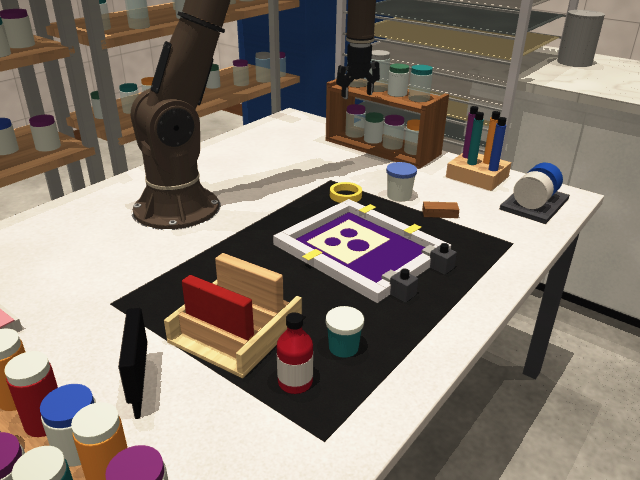

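View pics/top0.png

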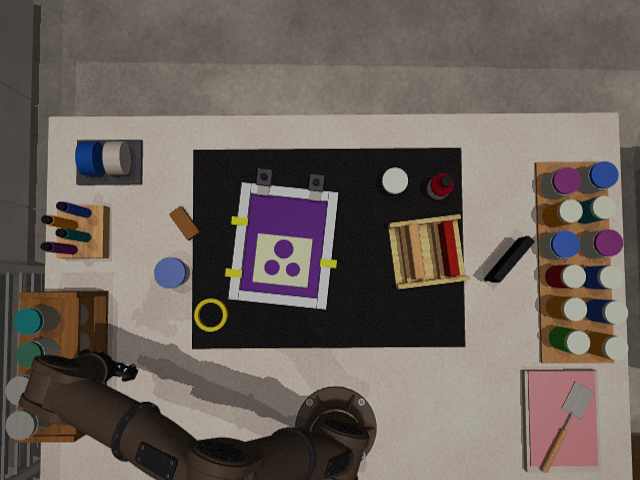

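The top view has +x up and +y left. Squeegee-shaped candidates, by top pixel:
- Red one in the right-hand rack slot (448,248). In the scene view it is at (217,307).
- Wooden spare in the left-hand slot (417,250).
- Black one on the table (508,260).
- Spatula (568,410).

Only the red-handled one fits the description. The screen is centred near (284,246).

Create h.py:
```python
import numpy as np,cv2,pickle
from scipy.spatial.transform import Rotation as R
def rot(f):
    r=np.array(f["rotation"]);return R.from_quat(r).as_matrix() if r.size==4 else r
def cast(f,p,z):
    p=np.atleast_2d(p).astype(float)
    d=np.c_[(p[:,0]-f["cx"])/f["fx"],(p[:,1]-f["cy"])/f["fy"],np.ones(len(p))]@rot(f).T
    o=np.array(f["origin"]);return o+d*((z-o[2])/d[:,2])[:,None]
def proj(f,P):
    q=(np.atleast_2d(P)-f["origin"])@rot(f)
    return np.c_[f["fx"]*q[:,0]/q[:,2]+f["cx"],f["fy"]*q[:,1]/q[:,2]+f["cy"]]
def big(m):
    c=cv2.findContours(m.astype(np.uint8),cv2.RETR_EXTERNAL,cv2.CHAIN_APPROX_NONE)[0];return max(c,key=cv2.contourArea)
```

Run:
```python
from h import *
t=pickle.load(open("top0.pkl","rb"));im=t["img"];hsv=cv2.cvtColor(im,cv2.COLOR_BGR2HSV)
def roi(m,x0,y0,x1,y1):
    o=np.zeros_like(m);o[y0:y1,x0:x1]=m[y0:y1,x0:x1];return o
red=((hsv[...,0]<8)|(hsv[...,0]>172))&(hsv[...,1]>150)&(hsv[...,2]>50)
c=big(roi(red,425,205,475,290));b=cv2.boxPoints(cv2.minAreaRect(c));print("red",b.round(1).tolist(),cast(t,b,.142)[:,:2].round(3).tolist())
print("row240",[(x,im[245,x].tolist()) for x in range(432,466,2)])
# screen frame: bright low-sat or purple/yellow within mat
fr=(hsv[...,2]>110)&(hsv[...,1]<60)|((hsv[...,0]>125)&(hsv[...,0]<160)&(hsv[...,1]>100))
c=big(cv2.morphologyEx(roi(fr,225,178,345,312).astype(np.uint8),cv2.MORPH_OPEN,np.ones((5,5))))
b=cv2.boxPoints(cv2.minAreaRect(c));B=cast(t,b,.03)
print("frame",b.round(1).tolist(),B[:,:2].round(3).tolist(),np.linalg.norm(B-np.roll(B,1,0),axis=1).round(3),B.mean(0).round(4))
pu=(hsv[...,0]>125)&(hsv[...,0]<160)&(hsv[...,1]>100)
c=big(roi(pu,225,178,345,312));b=cv2.boxPoints(cv2.minAreaRect(c));B=cast(t,b,.008)
print("mesh",B[:,:2].round(3).tolist(),np.linalg.norm(B-np.roll(B,1,0),axis=1).round(3),B.mean(0).round(4))
s=pickle.load(open("scene0.pkl","rb"))["img"]
a=cv2.resize(im[200:300,380:480],(500,500),interpolation=2);d=cv2.resize(s[240:380,150:310],(571,500),interpolation=2)[:,:290]
cv2.imwrite("pics/crop.png",np.hstack([a,d]))
```

```text
red [[442.3999938964844, 221.1999969482422], [451.70001220703125, 219.89999389648438], [459.3999938964844, 275.1000061035156], [450.1000061035156, 276.3999938964844]] [[0.614, -0.312], [0.617, -0.339], [0.459, -0.357], [0.456, -0.331]]
row240 [(432, [70, 104, 128]), (434, [30, 45, 61]), (436, [53, 85, 116]), (438, [54, 84, 114]), (440, [37, 48, 60]), (442, [17, 18, 49]), (444, [1, 11, 48]), (446, [10, 8, 72]), (448, [13, 17, 128]), (450, [15, 17, 127]), (452, [20, 20, 128]), (454, [9, 11, 124]), (456, [111, 168, 178]), (458, [105, 158, 174]), (460, [108, 166, 181]), (462, [33, 31, 33]), (464, [154, 166, 181])]
frame [[228.0, 298.70001220703125], [240.39999389648438, 181.60000610351562], [338.0, 192.0], [325.5, 309.1000061035156]] [[0.394, 0.322], [0.753, 0.286], [0.718, -0.014], [0.36, 0.026]] [0.298 0.36  0.302 0.36 ] [0.5563 0.155  0.03  ]
mesh [[0.422, 0.29], [0.72, 0.259], [0.692, 0.021], [0.395, 0.054]] [0.238 0.3   0.24  0.3  ] [0.5571 0.1561 0.008 ]
```

View pics/crop.png

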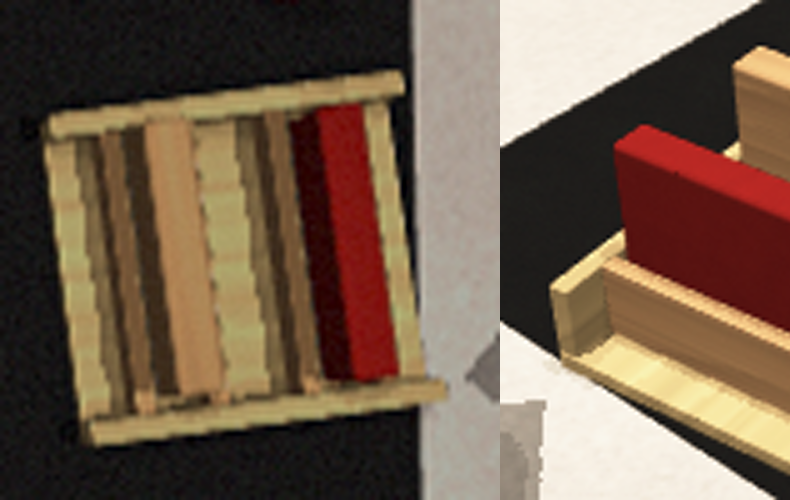

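The crop confirms the choice: the red handle stands upright in the right-hand slot with its bright top face at about (451,248), and the wooden spare is in the other slot. The sizes check out too. The handle top measures 0.159 x 0.027, the frame 0.36 x 0.30 and the mesh 0.30 x 0.24. First I turn about 75° and rise a little.

Units first: shifts go in shares of 62.5 mm and turns go in shares of 2 rad. So -0.005 m is -0.08, 0.18 rad / 2 = 0.09.

handwheel --plan '[{"trans":[0, 0, -0.08], "rot":[0, 0, 0.09]}, {"trans":[0, 0, -0.08], "rot":[0, 0, 0.09]}, {"trans":[0, 0, -0.08], "rot":[0, 0, 0.09]}, {"trans":[0, 0, -0.08], "rot":[0, 0, 0.09]}, {"trans":[0, 0, -0.08], "rot":[0, 0, 0.09]}, {"trans":[0, 0, -0.08], "rot":[0, 0, 0.09]}, {"rot":[0, 0, 0.09]}, {}]'

```text
time_s: 1.1
eef_pos: [0.2367, 0.5782, 0.2609]
ee_rot: [0.734, 0.679, -0.0, 0.0]
contact_force: [0.6, 0.1, 0.4]
grip_width: 0.0854
grasp_force: 0.0
```

Add to h.py:
```python
def goal(P,Rg):
    from workcell import sense
    s=sense();R0=R.from_quat(s["ee_rot"])
    print("d_tool",R0.inv().apply(np.array(P)-s["eef_pos"]).round(4),"rotvec",(R0.inv()*Rg).as_rotvec().round(4),"after-rot d",Rg.inv().apply(np.array(P)-s["eef_pos"]).round(4),s["joint_pos"].round(2))
def down(az): # tool down, tool y at azimuth az
    y=np.array([np.cos(az),np.sin(az),0]);z=np.array([0,0,-1.]);return R.from_matrix(np.c_[np.cross(y,z),y,z])
GR=down(np.radians(-83.3));GP=np.array([.5365,-.335,.083])
```

```bash
python3 -c "
from h import *
goal(GP+[0,0,.17],GR)"
```

```text
d_tool [-0.8875  0.369   0.0087] rotvec [6.0000e-04 6.0000e-04 1.3771e+00] after-rot d [0.1912 0.942  0.0079] [-1.48  0.42  0.31  1.55 -0.13  1.2  -1.22]
```

Converted, -0.055 m is -0.88, 0.023 m is 0.368.

handwheel --plan '[{"trans":[-0.88, 0.368, 0]}, {"trans":[-0.88, 0.368, 0]}, {"trans":[-0.88, 0.368, 0]}, {"trans":[-0.88, 0.368, 0]}, {"trans":[-0.88, 0.368, 0]}, {"trans":[-0.88, 0.368, 0]}, {"trans":[-0.88, 0.368, 0]}, {"trans":[-0.88, 0.368, 0]}, {}]'

```text
time_s: 2.22
eef_pos: [0.3869, 0.1211, 0.2615]
ee_rot: [0.735, 0.678, 0.0, 0.0]
contact_force: [-0.5, -0.2, -0.1]
grip_width: 0.0854
grasp_force: 0.0
```

```bash
python3 -c "
from h import *
goal(GP+[0,0,.17],GR)"
```

```text
d_tool [-0.4425  0.1858  0.0086] rotvec [ 4.0000e-04 -4.0000e-04  1.3732e+00] after-rot d [0.0954 0.4704 0.0085] [-1.    0.01  0.59  2.05 -0.01  1.08 -0.49]
```

Converted, -0.055 m is -0.88, 0.023 m is 0.368.

handwheel --plan '[{"trans":[-0.88, 0.368, 0]}, {"trans":[-0.88, 0.368, 0]}, {"trans":[-0.88, 0.368, 0]}, {"trans":[-0.88, 0.368, 0]}, {"trans":[-0.88, 0.368, 0]}, {"trans":[-0.88, 0.368, 0]}, {"trans":[-0.88, 0.368, 0]}, {"trans":[-0.88, 0.368, 0]}, {}]'

```text
time_s: 3.35
eef_pos: [0.5344, -0.3324, 0.2601]
ee_rot: [0.735, 0.678, -0.002, 0.0]
contact_force: [-0.9, -0.3, -0.4]
grip_width: 0.0853
grasp_force: 0.0
```

handwheel --plan '[{"rot":[0, 0, 0.09]}, {"rot":[0, 0, 0.09]}, {"rot":[0, 0, 0.09]}, {"rot":[0, 0, 0.09]}, {"rot":[0, 0, 0.09]}, {"rot":[0, 0, 0.09]}, {"rot":[0, 0, 0.09]}, {"rot":[0, 0, 0.0565]}, {}]'

```text
time_s: 4.47
eef_pos: [0.5357, -0.3261, 0.2605]
ee_rot: [0.998, 0.062, -0.0, -0.001]
contact_force: [0.2, 0.3, -0.6]
grip_width: 0.0855
grasp_force: 0.0
```

```bash
python3 -c "
from h import *
goal(GP+[0,0,.17],GR)"
```

```text
d_tool [-0.0003  0.009   0.0075] rotvec [-0.0013  0.0009  0.0077] after-rot d [-0.0003  0.009   0.0075] [-0.23  0.66  1.21  1.58 -0.63  1.34 -0.4 ]
```

Converted, 0.05 m is 0.8, 0.04 m is 0.64, 0.008 rad / 2 = 0.004.

```bash
python3 -c "
from h import *
s=pickle.load(open('scene0.pkl','rb'))
u=np.array([np.cos(np.radians(6.7)),np.sin(np.radians(6.7)),0]);n=np.array([-u[1],u[0],0]);c=np.array([.5365,-.335,.142])
print(proj(s,[c-.08*u-.014*n,c-.08*u+.014*n,c+.08*u-.014*n]).round(1))"
```

```text
[[180.3 279.8]
 [189.8 273. ]
 [243.6 305.9]]
```

handwheel --plan '[{"trans":[0, 0.144, 0.64], "rot":[0, 0, 0.004]}, {"trans":[0, 0, 0.8]}, {}]'

```text
time_s: 4.85
eef_pos: [0.5352, -0.334, 0.1682]
ee_rot: [0.998, 0.058, -0.002, -0.002]
contact_force: [-0.3, -0.6, 0.0]
grip_width: 0.0853
grasp_force: 0.0
```

```bash
python3 -c "
from h import *
goal(GP,GR)"
```

```text
d_tool [0.0015 0.0016 0.0851] rotvec [-0.005   0.0044 -0.0009] after-rot d [0.0012 0.0012 0.0852] [-0.18  0.74  1.13  1.68 -0.71  1.2  -0.33]
```

Converted, 0.03 m is 0.48, 0.025 m is 0.4.

handwheel --plan '[{"trans":[0, 0.016, 0.48]}, {"trans":[0, 0, 0.48]}, {"trans":[0, 0, 0.4]}, {}]'

```text
time_s: 5.35
eef_pos: [0.5367, -0.337, 0.0868]
ee_rot: [0.998, 0.057, -0.0, -0.001]
contact_force: [-0.8, 0.6, 0.9]
grip_width: 0.0853
grasp_force: 0.0
```

Run:
```python
from h import *;from workcell import *
goal(GP,GR)
a=grab_frame("scene")["img"];b=grab_frame("top")["img"]
cv2.imwrite("pics/g1.png",np.hstack([cv2.resize(a[200:380,130:310],(400,400)),cv2.resize(b[190:310,370:490],(400,400))]))
```

```text
d_tool [ 0.     -0.002   0.0038] rotvec [-0.0011  0.0004 -0.0025] after-rot d [ 0.     -0.002   0.0038] [-0.14  0.82  1.04  1.76 -0.81  1.06 -0.26]
```

View pics/g1.png

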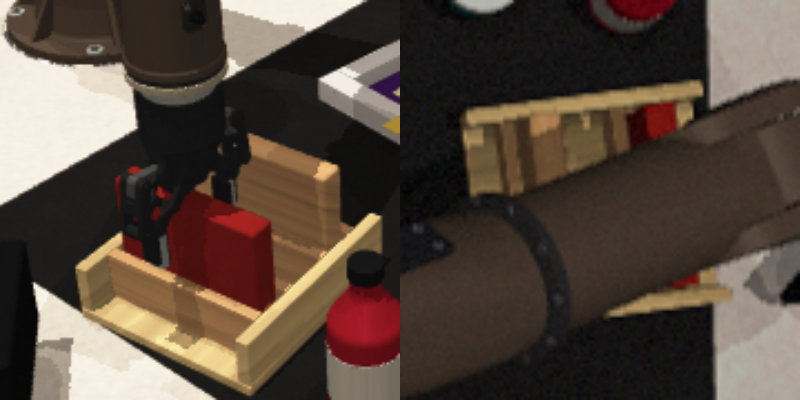

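The fingers stand on either side of the red handle, about (155,230) and (235,180) in the crop, clear of the spare and the rack. Closing.

Converted, 0.003 m is 0.048, -0.001 m is -0.016.

handwheel --plan '[{"trans":[0, -0.016, 0.048]}, {}, {}, {}, {}, {}, {}, {}]' --aperture 0.0

```text
time_s: 6.45
eef_pos: [0.5363, -0.336, 0.0838]
ee_rot: [0.998, 0.056, 0.0, -0.001]
contact_force: [-1.3, 2.8, 4.5]
grip_width: 0.0271
grasp_force: 47.4
```

Gripped: opening is 27 mm at about 47 N. Drawing it straight up slowly.

Converted, -0.025 m is -0.4, -0.02 m is -0.32.

handwheel --plan '[{"trans":[0, 0, -0.16]}, {"trans":[0, 0, -0.16]}, {"trans":[0, 0, -0.24]}, {"trans":[0, 0, -0.24]}, {"trans":[0, 0, -0.32]}, {"trans":[0, 0, -0.32]}, {"trans":[0, 0, -0.4]}, {"trans":[0, 0, -0.4]}, {"trans":[0, 0, -0.4]}, {"trans":[0, 0, -0.24]}, {}]'

```text
time_s: 7.82
eef_pos: [0.5365, -0.337, 0.2645]
ee_rot: [0.998, 0.056, 0.001, 0.0]
contact_force: [0.0, 0.2, -3.4]
grip_width: 0.0272
grasp_force: 47.7
```

Run:
```python
from h import *;from workcell import *
goal(GP,GR)
a=grab_frame("scene")["img"]
cv2.imwrite("pics/g2.png",a[60:400,100:440])
```

```text
d_tool [-0.     -0.0022  0.1815] rotvec [ 0.001  -0.0016 -0.0052] after-rot d [ 0.0003 -0.002   0.1815] [-0.21  0.66  1.2   1.56 -0.63  1.35 -0.4 ]
```

View pics/g2.png

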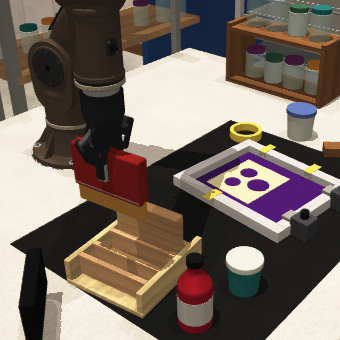

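It is held upright, and the blade edge is well clear of the rack (rack top near (130,240) in the crop, amber blade near (110,195)). The spare is still in its slot.

Add to h.py:
```python
yaw=np.radians(-6.1);X=np.array([np.cos(yaw),np.sin(yaw),0])
BAND=np.array([.5567,.1556,.008])+.09*X
UP=down(yaw);FR=UP*R.from_rotvec([-np.pi/4,0,0])
FP=BAND+[0,0,.05]-.0718*FR.apply([0,0,1])
```

```bash
python3 -c "
from h import *
print(BAND,FP);goal([FP[0],FP[1],.265],UP);goal(FP,FR)"
```

```text
[0.64619041 0.14603623 0.008     ] [0.59570761 0.15143129 0.10877027]
d_tool [ 0.1135 -0.4783 -0.0015] rotvec [ 1.0000e-04 -4.0000e-04 -1.3526e+00] after-rot d [ 0.4915  0.0073 -0.0017] [-0.21  0.66  1.2   1.56 -0.63  1.35 -0.4 ]
d_tool [ 0.1135 -0.4783  0.1547] rotvec [-0.6594  0.5289 -1.2781] after-rot d [ 0.4915 -0.1041  0.1144] [-0.21  0.66  1.2   1.56 -0.63  1.35 -0.4 ]
```

Converted, -0.05 m is -0.8, -0.04 m is -0.64.

handwheel --plan '[{"trans":[0.096, -0.384, 0]}, {"trans":[0.16, -0.64, 0]}, {"trans":[0.192, -0.8, 0]}, {"trans":[0.192, -0.8, 0]}, {"trans":[0.192, -0.8, 0]}, {"trans":[0.192, -0.8, 0]}, {"trans":[0.192, -0.8, 0]}, {"trans":[0.192, -0.8, 0]}, {"trans":[0.192, -0.8, 0]}, {"trans":[0.16, -0.64, 0]}, {"trans":[0.096, -0.384, 0]}, {}]'

```text
time_s: 9.38
eef_pos: [0.598, 0.1531, 0.2622]
ee_rot: [0.998, 0.057, -0.001, 0.0]
contact_force: [0.3, -0.4, -3.1]
grip_width: 0.0275
grasp_force: 47.9
```

handwheel --plan '[{"rot":[0, 0, -0.05]}, {"rot":[0, 0, -0.07]}, {"rot":[0, 0, -0.07]}, {"rot":[0, 0, -0.07]}, {"rot":[0, 0, -0.07]}, {"rot":[0, 0, -0.07]}, {"rot":[0, 0, -0.07]}, {"rot":[0, 0, -0.07]}, {"rot":[0, 0, -0.07]}, {"rot":[0, 0, -0.0665]}, {}]'

```text
time_s: 10.75
eef_pos: [0.5981, 0.149, 0.2634]
ee_rot: [0.745, 0.667, -0.0, -0.0]
contact_force: [-0.1, -0.0, -3.8]
grip_width: 0.0269
grasp_force: 47.9
```

```bash
python3 -c "
from h import *
goal([FP[0],FP[1],.265],UP);goal(FP+[0,0,.1],FR)"
```

```text
d_tool [ 0.0022 -0.0027 -0.0016] rotvec [-0.0002  0.0002 -0.0033] after-rot d [ 0.0022 -0.0027 -0.0016] [-0.9   0.5   0.89  1.6  -0.4   1.24 -0.06]
d_tool [ 0.0022 -0.0027  0.0546] rotvec [-0.7856  0.0015 -0.0031] after-rot d [ 0.0022 -0.0405  0.0367] [-0.9   0.5   0.89  1.6  -0.4   1.24 -0.06]
```

Converted, -0.12 rad / 2 = -0.06.

handwheel --plan '[{"rot":[-0.04, 0, 0]}, {"rot":[-0.06, 0, 0]}, {"rot":[-0.06, 0, 0]}, {"rot":[-0.06, 0, 0]}, {"rot":[-0.06, 0, 0]}, {"rot":[-0.06, 0, 0]}, {"rot":[-0.0525, 0, 0]}, {}]'

```text
time_s: 11.75
eef_pos: [0.5987, 0.1429, 0.2636]
ee_rot: [0.699, 0.621, 0.23, 0.271]
contact_force: [0.0, 0.7, -3.1]
grip_width: 0.0272
grasp_force: 49.0
```

```bash
python3 -c "
from h import *
goal(FP,FR)"
```

```text
d_tool [ 0.0104 -0.1057  0.113 ] rotvec [-0.0594  0.0223 -0.0025] after-rot d [ 0.0082 -0.1122  0.1067] [-1.64  0.29  1.32  2.22  0.37  0.22 -0.88]
```

Converted, 0.014 m is 0.224, -0.012 m is -0.192.

handwheel --plan '[{"trans":[0.032, -0.192, 0.224]}, {"trans":[0.032, -0.192, 0.224]}, {"trans":[0.032, -0.192, 0.224]}, {"trans":[0, -0.192, 0.224]}, {}]'

```text
time_s: 12.38
eef_pos: [0.6017, 0.1423, 0.2096]
ee_rot: [0.7, 0.619, 0.226, 0.274]
contact_force: [-0.1, 0.4, -3.1]
grip_width: 0.0274
grasp_force: 48.8
```

```bash
python3 -c "
from h import *
goal(FP,FR)"
```

```text
d_tool [ 0.0105 -0.0722  0.0705] rotvec [-0.0598  0.0336 -0.003 ] after-rot d [ 0.0084 -0.0762  0.0664] [-1.41  0.36  1.06  2.28  0.91  0.12 -1.48]
```

Converted, -0.007 m is -0.112, 0.001 m is 0.016, 0.015 rad / 2 = 0.0075.

handwheel --plan '[{"trans":[0.016, -0.112, 0.112], "rot":[0.0075, 0, 0]}, {"trans":[0.016, -0.112, 0.112], "rot":[0.0075, 0, 0]}, {"trans":[0.016, -0.112, 0.112], "rot":[0.0075, 0, 0]}, {}]'

```text
time_s: 12.88
eef_pos: [0.5998, 0.1459, 0.1801]
ee_rot: [0.706, 0.624, 0.213, 0.258]
contact_force: [0.6, 0.2, -3.3]
grip_width: 0.0272
grasp_force: 48.8
```

```bash
python3 -c "
from h import *
goal(FP,FR)"
```

```text
d_tool [ 0.0065 -0.0485  0.0523] rotvec [-0.1045  0.0324 -0.0032] after-rot d [ 0.005  -0.0537  0.0472] [-1.28  0.38  0.91  2.27  0.96  0.12 -1.55]
```

handwheel --plan '[{"trans":[0.016, -0.112, 0.112]}, {"trans":[0.016, -0.112, 0.112]}, {"trans":[0.016, -0.112, 0.112]}, {"trans":[0.016, -0.112, 0.112]}, {}]'

```text
time_s: 13.5
eef_pos: [0.5956, 0.1499, 0.1403]
ee_rot: [0.706, 0.625, 0.212, 0.258]
contact_force: [-0.4, -0.2, -3.1]
grip_width: 0.0276
grasp_force: 48.8
```

```bash
python3 -c "
from h import *
goal(FP,FR)"
```

```text
d_tool [ 0.0022 -0.0199  0.0244] rotvec [-0.105   0.032  -0.0017] after-rot d [ 0.0015 -0.0224  0.0222] [-1.12  0.42  0.68  2.3   1.75  0.17 -2.38]
```

Converted, 0.004 m is 0.064, -0.002 m is -0.032.

handwheel --plan '[{"trans":[0.016, -0.032, 0.064]}, {"trans":[0.016, -0.032, 0.064]}, {}]'

```text
time_s: 13.88
eef_pos: [0.5978, 0.1519, 0.1315]
ee_rot: [0.705, 0.625, 0.213, 0.258]
contact_force: [-0.3, 0.6, -2.8]
grip_width: 0.0275
grasp_force: 48.9
```

Run:
```python
from h import *;from workcell import *
goal(FP,FR)
a=grab_frame("scene")["img"]
cv2.imwrite("pics/g3.png",cv2.resize(a[100:340,220:540],(800,600)))
```

```text
d_tool [-0.0003 -0.0158  0.0164] rotvec [-0.1047  0.0314 -0.0015] after-rot d [-0.0007 -0.0175  0.0147] [-1.06  0.43  0.61  2.3   1.82  0.2  -2.46]
```

View pics/g3.png

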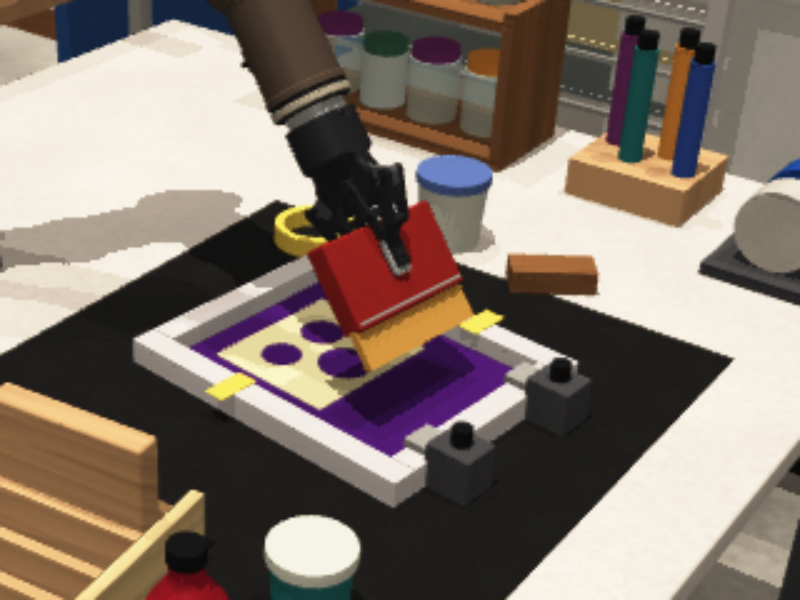

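The squeegee leans back over the purple band. Its lower blade edge runs from about (370,370) to (475,315) in the crop, clear of the frame and clamps. One last small lowering, then I check the blade corners against the images.

Converted, 0.0055 m is 0.088, -0.002 m is -0.032.

handwheel --plan '[{"trans":[0, -0.032, 0.088]}, {"trans":[0, -0.032, 0.088]}, {}, {}]'

```text
time_s: 14.42
eef_pos: [0.6013, 0.1513, 0.1205]
ee_rot: [0.705, 0.625, 0.213, 0.258]
contact_force: [-0.7, 0.4, -2.5]
grip_width: 0.0277
grasp_force: 48.9
```

Run:
```python
from h import *;from workcell import *
goal(FP,FR)
s=sense();Rt=R.from_quat(s["ee_rot"]);z=Rt.apply([0,0,1]);x=Rt.apply([1,0,0]);e=s["eef_pos"]+.0718*z
print("edge in band",R.from_euler('z',yaw).inv().apply(e-BAND).round(4),"lean deg",np.degrees(np.arccos(-z[2])).round(1),"v",abs(s["joint_vel"]).max())
ends=[e+.08*x,e-.08*x]
for n in("scene","top"):
    f=grab_frame(n);im=f["img"].copy();h=cv2.cvtColor(im,cv2.COLOR_BGR2HSV)
    q=proj(f,ends+[e]);print(n,q.round(1).tolist())
    for p in q: cv2.circle(im,tuple(int(round(v)) for v in p),1,(0,255,0),-1)
    c=q[2].astype(int);cv2.imwrite(f"pics/f_{n}.png",cv2.resize(im[c[1]-50:c[1]+50,c[0]-50:c[0]+50],(400,400),interpolation=0))
cv2.imwrite("pics/f.png",np.hstack([cv2.imread("pics/f_scene.png"),cv2.imread("pics/f_top.png")]))
```

```text
d_tool [-0.0003 -0.0118  0.0056] rotvec [-0.1047  0.0311 -0.0015] after-rot d [-0.0005 -0.0123  0.0043] [-0.99  0.44  0.53  2.3   1.9   0.23 -2.54]
edge in band [ 0.     -0.0017  0.0568] lean deg 39.0 v 0.007230870000199323
scene [[409.4, 230.6], [368.6, 252.7], [389.7, 241.3]]
top [[259.2, 211.3], [311.9, 217.5], [285.5, 214.4]]
```

View pics/f.png

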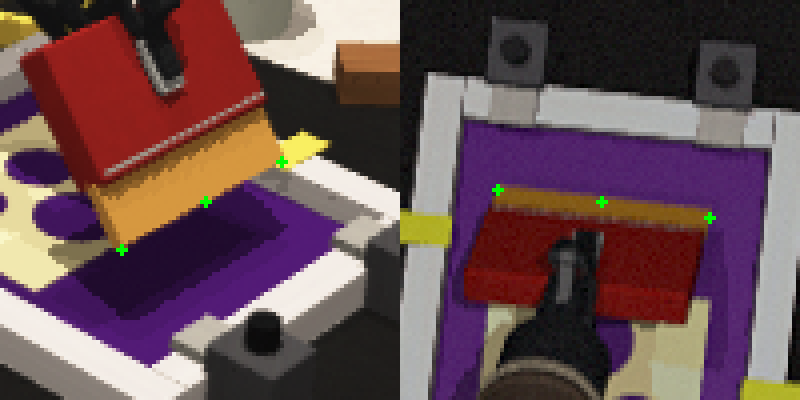

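The predicted blade ends (green dots) fall on the seen blade edge in both views. The edge is centred on the band within 2 mm, 57 mm above the mesh, nearly parallel to the end, leaning 39° back, and still. Handing in.

```bash
python3 -c "
from workcell import *
print(sign_off())"
```

```text
the job is handed in; nothing more can be done
None
```

I handed the job in with the red squeegee held still in the air over the purple band, by my own measurements centred within 2 mm, 57 mm above the mesh, nearly parallel to the far end and leaning 39° back (short of 45° because joint 6 hit its limit, but inside the 32–58° allowed); I saw no contact with the screen or other things, and the sign-off returned no verdict.

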